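# Line up the bottles by height on the bench rack

## Task

Line up the four white bottles that stand in front of the rack on its four black pads in order of height, one bottle centred on each pad: the tallest on the pad next to the high end plate, each next one shorter, down to the shortest next to the low end plate. Keep every bottle upright all the way, never knocking one over, and leave them all standing still on their pads.

Things in the scene. Friction and masses are not known exactly. Their poses are not given: they have to be found in the camera images.
- bottle_175: White plastic bottle, the tallest of the four: 175 mm tall, body 70 mm in diameter up to about 125 mm and then a shoulder, white screw cap 42 mm in diameter over the top 28 mm. Closed and rigid, under 0.55 kg; the cap does not turn and can bear the lift. Origin at the centre of the underside, z up along the bottle.
- bottle_150: White plastic bottle, second tallest: 150 mm tall, body 66 mm in diameter up to about 105 mm and then a shoulder, white screw cap 35 mm in diameter over the top 24 mm. Closed and rigid, under 0.55 kg; the cap does not turn and can bear the lift. Origin at the centre of the underside, z up along the bottle.
- bottle_130: White plastic bottle, third tallest: 130 mm tall, body 66 mm in diameter up to about 90 mm and then a shoulder, blue screw cap 35 mm in diameter over the top 20 mm. Closed and rigid, under 0.55 kg; the cap does not turn and can bear the lift. Origin at the centre of the underside, z up along the bottle.
- bottle_105: White plastic bottle, the shortest: 105 mm tall, body 56 mm in diameter up to 64 mm and then a shoulder, white screw cap 34 mm in diameter over the top 22 mm. Closed and rigid, under 0.55 kg; the cap does not turn and can bear the lift. Origin at the centre of the underside, z up along the bottle.
- pad_1: One of the rack's four alike round black rubber pads, 76 mm in diameter and 3 mm thick, fixed, in one straight row 100 mm from centre to centre; which number lies where in the row changes. Origin at the centre of the underside; the pad's upper face is 3 mm above it, 15 mm above the bench.
- pad_2: One of the rack's four alike round black rubber pads, 76 mm in diameter and 3 mm thick, fixed, in one straight row 100 mm from centre to centre; which number lies where in the row changes. Origin at the centre of the underside; the pad's upper face is 3 mm above it, 15 mm above the bench.
- pad_3: One of the rack's four alike round black rubber pads, 76 mm in diameter and 3 mm thick, fixed, in one straight row 100 mm from centre to centre; which number lies where in the row changes. Origin at the centre of the underside; the pad's upper face is 3 mm above it, 15 mm above the bench.
- pad_4: One of the rack's four alike round black rubber pads, 76 mm in diameter and 3 mm thick, fixed, in one straight row 100 mm from centre to centre; which number lies where in the row changes. Origin at the centre of the underside; the pad's upper face is 3 mm above it, 15 mm above the bench.
- high_end: The rack's high end plate: fixed upright aluminium plate, 12 mm thick along the row, 90 mm wide across it and 110 mm high, at one end of the row, its centre 55 mm from the centre of the nearest pad. At the other end stands the low end plate, alike but only 25 mm high; which of the two is at the left changes. Origin at the centre of its underside, 12 mm above the bench; y along the row.
- rack: Fixed grey board 440 mm along the row (its y), 115 mm deep, 12 mm thick, carrying pads and end plates; along its far edge a steel rail 8 mm thick, 56 mm behind the pads' centres, top 40 mm above the bench. Origin on the bench under the row's middle. Bystanders: four jars up to 75 mm high near the bottles; at the right of the bench a tall stirrer on a stand (about x 0.6, y -0.45): go round it.
Not all that is in view belongs to the job. Leave any green look-alike of the bottle_105 alone.

How it is judged:
At the end, for the whole second after the job is handed in: Bottles of 175, 150, 130, 105 mm stand in that order from the high end plate, one to a pad (about 55, 155, 255, 355 mm from the plate, within 40), each within 15 mm of its pad's centre, underside on the pad (within 4 mm), upright within 0.08 rad, at rest ((horizontal distance between bottle_175 and pad_1 below 0.015 m or horizontal distance between bottle_175 and pad_2 below 0.015 m or horizontal distance between bottle_175 and pad_3 below 0.015 m or horizontal distance between bottle_175 and pad_4 below 0.015 m) and horizontal distance between bottle_175 and high_end between 0.015 and 0.095 m and height (world z) of bottle_175 between 0.011 and 0.019 m and angle between each of bottle_175, bottle_150, bottle_130, bottle_105's own z axis and vertical below 0.08 rad and linear speed of each of bottle_175, bottle_150, bottle_130, bottle_105 below 0.02 m/s and (horizontal distance between bottle_150 and pad_1 below 0.015 m or horizontal distance between bottle_150 and pad_2 below 0.015 m or horizontal distance between bottle_150 and pad_3 below 0.015 m or horizontal distance between bottle_150 and pad_4 below 0.015 m) and horizontal distance between bottle_150 and high_end between 0.115 and 0.195 m and height (world z) of bottle_150 between 0.011 and 0.019 m and (horizontal distance between bottle_130 and pad_1 below 0.015 m or horizontal distance between bottle_130 and pad_2 below 0.015 m or horizontal distance between bottle_130 and pad_3 below 0.015 m or horizontal distance between bottle_130 and pad_4 below 0.015 m) and horizontal distance between bottle_130 and high_end between 0.215 and 0.295 m and height (world z) of bottle_130 between 0.011 and 0.019 m and (horizontal distance between bottle_105 and pad_1 below 0.015 m or horizontal distance between bottle_105 and pad_2 below 0.015 m or horizontal distance between bottle_105 and pad_3 below 0.015 m or horizontal distance between bottle_105 and pad_4 below 0.015 m) and horizontal distance between bottle_105 and high_end between 0.315 and 0.395 m and height (world z) of bottle_105 between 0.011 and 0.019 m); the robot touches nothing.
It fails at once if a bottle is tipped over (more than 0.6 rad from upright) (angle between any of bottle_175, bottle_150, bottle_130, bottle_105's own z axis and vertical above 0.6 rad).
It also fails if it takes over 109 s, if anything falls off the work surface, if the arm or the gripper's body presses on something with over 40 N, if the wrist force passes 120 N, or if a joint passes its speed limit or range.

## Robot

A 7-joint arm with a two-finger parallel gripper is mounted at the origin on a cart in front of the work surface, level with it; the furniture and walls round the work are solid. World frame = base frame: x ahead of the robot, y to its left, z up, the work surface at z = 0. Lengths are in m, angles in rad, forces in N, time in s.
With the tool pointing down it reaches from about 0.35 to 0.9 m from the base axis. Payload 7.2 kg.
Tool frame: the origin (TCP) lies between the finger pads; the fingertips stand 11 mm ahead of it and the grasp point (between the pads) lies 8 mm behind it (tip_reach is the distance from the TCP to the fingertips, in m); z points along the fingers, y is the line along which they close (so a half turn about z gives the same grasp; the last joint's range is limited). The gripper opens to 88 mm and grips with 3 to 60 N. Pads are 20 mm wide; open, the fingers measure 115 mm over their backs; the gripper's body (75 mm by 178 mm) begins 61 mm behind the grasp point.
Start: joints at [-1.195, 0.411, -0.013, 1.596, 0.006, 1.134, -0.082], TCP at [0.268, 0.564, 0.234] pointing down, gripper open.
Joint ranges: [-2.95, 2.95], [-0.29, 1.99], [-1.47, 1.44], [0.14, 2.54], [-1.03, 4.17], [0.13, 1.85], [-2.86, 2.86]. Speed limits (rad/s): [2.39, 2.39, 3.01, 3.01, 3.14, 3.14, 3.14].

## Interface

Orientations are given as a rotation vector (axis times angle).
In Python, from rig import * gives the robot as it stands. Calls block until the motion is done:
- move_to(position, orientation): joint-space move of the TCP to a pose.
- move_linear(position, rate=0.15, frame=None): straight line of the TCP; frame=None keeps the orientation; rate is the mean speed in m/s.
- move_joints(angles): joint-space move.
- ungrasp() and grab(grasp_force=None): open the fingers fully, or close them until they stop; grasp_force is the grip in N (None keeps the last).
- pause(seconds).
- solve_ik(position, orientation): joint angles nearest the present ones, or None.
- state(): the state.
- grab_frame(name): name is "scene" or "top" or "wrist"; returns a dict with "color" (420x560x3 uint8, red, green, blue), "fx", "fy", "cx", "cy" (pixels), "k1" (the pictures are not rectified: a ray, as slopes to the right and down, at radius r is drawn at 1 + k1 r^2 times it, then the intrinsics apply), "R" (3x3) and "t" (3): a world point X has camera coordinates R X + t. Camera axes: x right, y down, z forward; pixel columns grow to the right and rows downward; lengths in m; the calibration is good to about 2 mm. A picture is of the moment at which its call begins. There is no depth.
A pose or a line that the arm cannot do raises IKError and nothing moves.
- hand_in(): hands the job in; it is judged then, once.
The state is a dict: "time_s": time; "q": joint angles; "dq": joint speeds; "effort": joint torques, N m; "tool_pos": TCP position; "eef_rot": TCP orientation; "wrist_force": force on the tool from outside, world axes, zero at the start; "moment": the same for the moment, N m; "finger_gap": finger opening in m; "finger_force": force on a finger pad.
Only numpy, scipy, OpenCV 4.12 (cv2) and the standard library are available. Lean on these libraries where they do the work, as an engineer would, in place of code of your own. Each camera call takes 0.05 s, during which the arm holds its last target. There are 200 camera calls.

## Working session

There is one attempt and no reset: what is moved stays moved. The work goes in short steps, each a Python script; the robot and the scene stay as the last script left them, time stands still between calls to the robot, and variables do not carry over. Pictures are saved under pics/ and viewed, at most 14 in all, crops included, and the job is handed in when it is done.

```bash
mkdir -p pics; ls
cat > h.py <<'E'
from rig import *
import numpy as np, cv2
def save(n,f): cv2.imwrite(f'pics/{n}.png',cv2.cvtColor(f['color'],cv2.COLOR_RGB2BGR))
E
python3 - <<'E'
from h import *
import pickle
for n in ("scene","top"):
    f=grab_frame(n); save(n,f); pickle.dump(f,open(n+'.pkl','wb'))
    print(n,f['fx'],f['k1'],np.round(-f['R'].T@f['t'],3),np.round(f['R'],2).tolist())
s=state(); print(s['time_s'],s['tool_pos'],s['eef_rot'],s['finger_gap'])
E
```

```text
pics
scene 431.7501317946396 -0.13288925017601114 [ 0.119 -0.693  0.489] [[0.87, -0.49, -0.02], [-0.23, -0.38, -0.9], [0.43, 0.79, -0.44]]
top 414.5691199887186 -0.049468787622834354 [0.386 0.101 0.912] [[0.01, -1.0, -0.0], [-0.99, -0.01, -0.17], [0.17, 0.0, -0.99]]
0.1 [0.26818832 0.56405357 0.2328878 ] [-6.91314574e-01 -3.06434568e+00  2.27719776e-03] 0.08763861452378222
```

View pics/top.png

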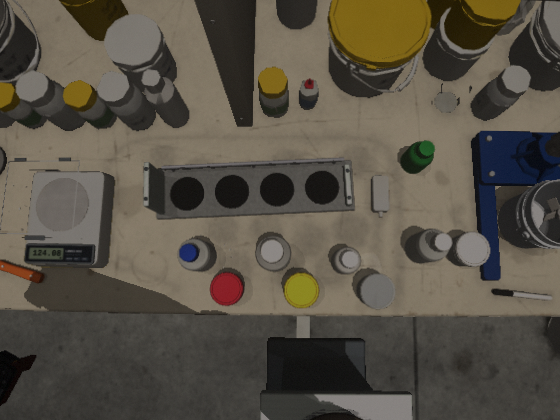

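View pics/scene.png

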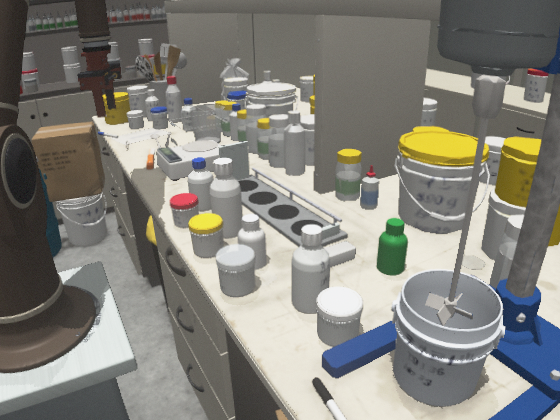

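The top view shows the rack pads at (187,193), (232,190), (277,189) and (322,187). The plate at the left, (153,187), looks tall and the one at (348,182) low.

Candidates for the bottles in the top view:
- Blue cap at (189,253): the 130.
- White cap at (271,251): large, the 175 or the 150.
- White cap at (347,257): small, the 105.
- White cap at (440,242): the 175 or the 150.
- Not wanted: green look-alike (420,155), jars (227,288), (301,289), (376,290), (472,248), and the background bottles at (517,80) and (150,80).

The scene view has the same bottles at (200,175), (225,190), (252,240) and (312,265). I'll check them in a close crop.

Run:
```python
import cv2,numpy as np
a=cv2.imread('pics/top.png')[140:310,130:490]; b=cv2.imread('pics/scene.png')[140:330,150:400]
a=cv2.resize(a,None,fx=2.2,fy=2.2,interpolation=cv2.INTER_CUBIC); cv2.imwrite('pics/ct.png',a)
cv2.imwrite('pics/cs.png',cv2.resize(b,None,fx=3,fy=3,interpolation=cv2.INTER_CUBIC))
```

```text
(no output)
```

View pics/ct.png

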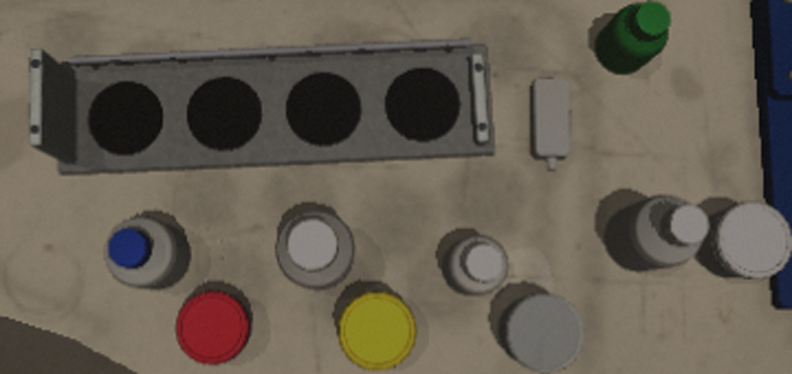

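View pics/cs.png

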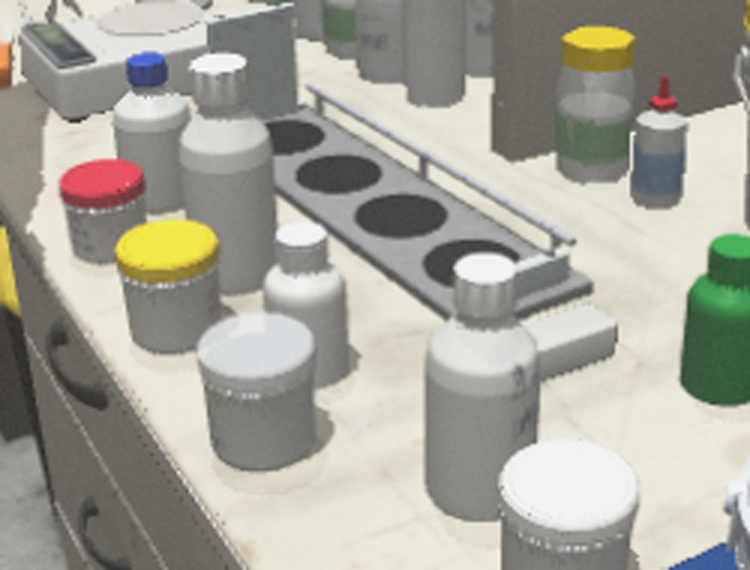

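The crops confirm the picks. The high plate is at the left (+y), and the jar lids are wider and lower than the bottle caps. Next I measure by triangulation.

```bash
cat >> h.py <<'E'
def ray(f,u,v):
    K=np.array([[f['fx'],0,f['cx']],[0,f['fy'],f['cy']],[0,0,1]])
    x,y=cv2.undistortPoints(np.array([[[u,v]]],float),K,np.array([f['k1'],0,0,0.]),None)[0,0]
    R=np.array(f['R']);d=R.T@np.array([x,y,1]);return -R.T@np.array(f['t']),d/np.linalg.norm(d)
def onz(f,u,v,z):
    o,d=ray(f,u,v);return o+d*(z-o[2])/d[2]
def tri(r1,r2):
    (a,d),(b,e)=r1,r2
    s=np.linalg.lstsq(np.c_[d,-e],b-a,rcond=None)[0]
    p,q=a+s[0]*d,b+s[1]*e
    return (p+q)/2,np.linalg.norm(p-q)
def blob(f,u,v,tol):
    im=cv2.GaussianBlur(f['color'],(3,3),0);m=np.zeros((422,562),np.uint8)
    cv2.floodFill(im,m,(int(u),int(v)),0,(tol,)*3,(tol,)*3,4|cv2.FLOODFILL_MASK_ONLY|cv2.FLOODFILL_FIXED_RANGE|(255<<8))
    c=max(cv2.findContours(m[1:-1,1:-1],cv2.RETR_EXTERNAL,cv2.CHAIN_APPROX_NONE)[0],key=cv2.contourArea)
    (x,y),(w,h),_=cv2.fitEllipse(cv2.convexHull(c));return x,y,w,h
E
python3 - <<'E'
from h import *
import pickle
T=pickle.load(open('top.pkl','rb'));S=pickle.load(open('scene.pkl','rb'))
print(S['color'][155:180,222].mean(1).astype(int), T['color'][251,255:292].mean(1).astype(int))
seeds={'175':((272,251),(222,161)),'150':((442,242),(312,229)),'130':((188,252),(199,160)),'105':((350,259),(251,217)),'green':((427,149),(395,221)),'jarW':((472,248),(340,300)),'jarR':((227,288),(184,201)),'jarY':((301,289),(206,222)),'jarG':((376,290),(236,256))}
for k,(a,b) in seeds.items():
    A=blob(T,*a,22);B=blob(S,*b,22)
    p,g=tri(ray(T,*A[:2]),ray(S,*B[:2]))
    d=np.linalg.norm(p-ray(T,*A[:2])[0])
    print(k,np.round(A,1),np.round(B,1),np.round(p,4),'gap',round(g,4),'dia',np.round(np.array(A[2:])*d/T['fx'],3))
P=[]
for a,b in (((187,193),(282-0,183)),((232,190),(263,197)),((277,189),(283,212)),((322,187),(304,226))):
    A=blob(T,*a,18);P.append(onz(T,*A[:2],.015));print('pad',np.round(A,1),np.round(P[-1],4))
    if a[0]!=187:
        B=blob(S,*b,18);p,g=tri(ray(T,*A[:2]),ray(S,*B[:2]));print('   tri',np.round(B,1),np.round(p,4),round(g,4))
print(np.linalg.norm(np.diff(P,axis=0),axis=1))
pickle.dump(P,open('pads.pkl','wb'))
E
```

```text
[116 113 154 241 241 242 241 241 241 211 135 135 156 151 149 145 144 141
 137 134 123 118 121 124 153] [ 69  83  85  87  82  78 129 135 136 135 134 136 133 135 136 136 135 135
 135 135 134 136 136 136 136 133 134 129  81  94  92  92  91  92  88  61
  90]
175 [271.5 250.7  20.8  21.4] [222.2 160.6   5.1  16. ] [0.436  0.1324 0.1747] gap 0.0001 dia [0.037 0.038]
150 [443.1 241.5  15.2  16.8] [311.6 229.1   8.5  18. ] [ 0.4577 -0.1838  0.1497] gap 0.0007 dia [0.03  0.033]
130 [187.3 252.3  15.9  16.7] [198.2 159.6   3.    9.8] [0.4343 0.2936 0.1287] gap 0.0001 dia [0.031 0.033]
105 [350.4 259.3  15.6  16.7] [249.7 216.9   7.8  14.3] [ 0.4254 -0.0174  0.1072] gap 0.0001 dia [0.031 0.033]
green [426.3 147.9  13.5  15.3] [395.3 221.7   5.8  14.8] [ 0.6525 -0.1763  0.1051] gap 0.0006 dia [0.029 0.033]
jarW [472.9 248.6  31.   33.5] [339.9 300.   30.2  44. ] [ 0.4512 -0.275   0.0698] gap 0.0012 dia [0.069 0.075]
jarR [225.6 288.8  30.2  31.3] [183.1 198.7  10.1  24.6] [0.3659 0.2285 0.0636] gap 0.0002 dia [0.062 0.065]
jarY [301.  290.3  32.8  33.4] [204.8 220.8  14.3  30.8] [0.3649 0.0767 0
[... 216 characters left out ...]
2  32.2  33.3] [0.5773 0.23   0.015 ]
   tri [262.3 197.6  11.1  26.6] [0.5774 0.2302 0.0138] 0.0003
pad [276.5 189.   32.   33. ] [0.5831 0.1304 0.015 ]
   tri [283.1 211.5  13.1  28.7] [0.5832 0.1305 0.0138] 0.0003
pad [321.5 187.   32.3  32.8] [0.5886 0.0308 0.015 ]Traceback (most recent call last):
  File "<stdin>", line 15, in <module>
  File "h.py", line 19, in blob
    (x,y),(w,h),_=cv2.fitEllipse(cv2.convexHull(c));return x,y,w,h
                  ~~~~~~~~~~~~~~^^^^^^^^^^^^^^^^^^^
cv2.error: OpenCV(4.12.0) /io/opencv/modules/imgproc/src/shapedescr.cpp:361: error: (-201:Incorrect size of input array) There should be at least 5 points to fit the ellipse in function 'fitEllipseNoDirect'
```

All the measurements hold up. The cap tops come out at 175, 150, 129 and 107 mm, and pad tops at 14–15 mm with 99.7 mm spacing. Now I check the IK and pick up the 175.

```bash
cat >> h.py <<'E'
B={'175':(.436,.1324,.175,.028,.042),'150':(.4577,-.1838,.150,.024,.035),'130':(.4343,.2936,.130,.020,.035),'105':(.4254,-.0174,.105,.022,.034)}
PAD={'175':(.5717,.3295),'150':(.5773,.2300),'130':(.5831,.1304),'105':(.5886,.0308)}
O=np.array([-1,-1,0])*np.pi/2**.5      # tool down, fingers close along world x
CL=.20                                 # bottle underside height while carried
def st(l):
    s=state();print(l,'t',round(s['time_s'],1),'p',np.round(s['tool_pos'],4),'gap',round(s['finger_gap'],4),'F',np.round(s['wrist_force'],1),'ff',s['finger_force']);return s
def job(k,via=None):
    x,y,h,c,d=B[k];g=h-c+1e-3+.011     # fingertips 1 mm above the cap's lower rim
    px,py=PAD[k]
    move_to([x,y,h+.05],O);move_linear([x,y,g],.12);grab(35)
    s=st('grip '+k)
    if abs(s['finger_gap']-d)>.005: raise SystemExit('bad grip')
    move_linear([x,y,g+.02],.08);move_linear([x,y,g+CL],.2)
    s=st('lifted')
    if abs(s['finger_gap']-d)>.005: raise SystemExit('lost')
    if via: move_linear([*via,g+CL],.2)
    move_linear([px,py,g+CL],.2);move_linear([px,py,g+.045],.2)
    move_linear([px,py,g+.0165],.04);st('down')
    ungrasp();pause(.2);move_linear([px,py,h+.06],.1);st('free')
E
python3 - <<'E'
from h import *
for sg in (1,-1):
  for k in B:
    x,y,h,*_=B[k];
    for p in ([x,y,h-.015],[x,y,h+.19],[*PAD[k],h+.19],[*PAD[k],h]):
        q=solve_ik(p,O*sg);print(k,None if q is None else np.round(q,2))
E
```

```text
175 [-0.77  0.22  0.43  2.1  -0.12  0.85 -0.27]
175 [-0.84  0.    0.44  1.8  -0.    1.34 -0.39]
175 [-0.83  0.41  0.35  1.32 -0.14  1.43 -0.48]
175 [-0.81  0.53  0.31  1.59 -0.18  1.05 -0.45]
150 [-0.47  0.45  0.98  2.06 -0.49  0.88  0.78]
150 [-0.56  0.11  0.95  1.79 -0.1   1.28  0.41]
150 [-0.74  0.35  0.39  1.47 -0.13  1.35 -0.34]
150 [-0.71  0.5   0.35  1.71 -0.2   0.97 -0.28]
130 [-0.91  0.39  0.29  1.98 -0.15  0.79 -0.54]
130 [-0.96  0.17  0.32  1.73 -0.06  1.25 -0.63]
130 [-0.66  0.32  0.47  1.57 -0.15  1.29 -0.16]
130 [-0.64  0.5   0.47  1.8  -0.28  0.91 -0.05]
105 [-0.54  0.31  0.55  2.23 -0.26  0.66  0.2 ]
105 [-0.69 -0.03  0.61  1.99  0.02  1.18 -0.08]
105 [-0.59  0.33  0.61  1.63 -0.2   1.24  0.06]
105 [-0.53  0.54  0.55  1.84 -0.36  0.86  0.19]
175 [-0.77  0.22  0.43  2.1  -0.12  0.85 -0.27]
175 [-0.84  0.    0.44  1.8  -0.    1.34 -0.39]
175 [-0.83  0.41  0.35  1.32 -0.14  1.43 -0.48]
175 [-0.81  0.53  0.31  1.59 -0.18  1.05 -0.45]
150 [-0.47  0.45  0.98  2.06 -0.49  0.88  0.78]
150 [-0.56  0.11  0.95  1.79 -0.1   1.28  0.41]
150 [-0.74  0.35  0.39  1.47 -0.13  1.35 -0.34]
150 [-0.71  0.5   0.35  1.71 -0.2   0.97 -0.28]
130 [-0.91  0.39  0.29  1.98 -0.15  0.79 -0.54]
130 [-0.96  0.17  0.32  1.73 -0.06  1.25 -0.63]
130 [-0.66  0.32  0.47  1.57 -0.15  1.29 -0.16]
130 [-0.64  0.5   0.47  1.8  -0.28  0.91 -0.05]
105 [-0.54  0.31  0.55  2.23 -0.26  0.66  0.2 ]
105 [-0.69 -0.03  0.61  1.99  0.02  1.18 -0.08]
105 [-0.59  0.33  0.61  1.63 -0.2   1.24  0.06]
105 [-0.53  0.54  0.55  1.84 -0.36  0.86  0.19]
```

```bash
sed -i 's/move_to(\[x,y,h+.05\],O)/move_to([x,y,.24],O)/; s/h+.06\],.1)/h+.07],.12)/' h.py
python3 - <<'E'
from h import *
job('175')
for n in ('scene','top'): save('a_'+n,grab_frame(n))
cv2.imwrite('pics/a.png',np.vstack([cv2.imread('pics/a_scene.png')[100:320],cv2.imread('pics/a_top.png')[100:320]]))
E
```

```text
grip 175 t 3.4 p [0.4361 0.1324 0.159 ] gap 0.0415 F [ 0.  -0.1  0.2] ff 34.977012276649475
lifted t 4.8 p [0.4354 0.1322 0.3578] gap 0.0411 F [-0.4  0.1 -4.5] ff 34.9673330783844
down t 8.0 p [0.5719 0.3295 0.1757] gap 0.0415 F [ 0.6  0.4 -3.5] ff 34.96723115444183
free t 9.8 p [0.5713 0.3294 0.2443] gap 0.0877 F [-0.6 -0.  -0.2] ff 0.0
```

View pics/a.png

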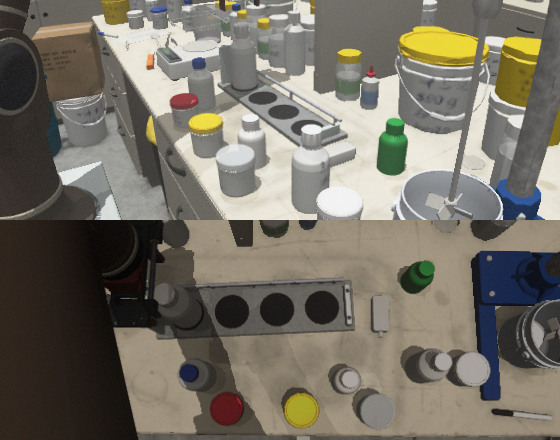

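The 175 stands upright on the pad next to the high plate, at (240,60) in the scene half and (175,303) in the top half. The other bottles haven't moved, so I carry on.

Run:
```python
from h import *
job('130',via=(.45,.135))
job('105')
job('150',via=(.45,.225))
move_to([.40,.0,.36],O)
import pickle
for n in ('scene','top'):
    f=grab_frame(n);save('b_'+n,f);pickle.dump(f,open(f'b_{n}.pkl','wb'))
st('end')
cv2.imwrite('pics/b.png',np.vstack([cv2.imread('pics/b_scene.png')[80:330],cv2.imread('pics/b_top.png')[80:330]]))
```

```text
grip 130 t 12.5 p [0.4343 0.2936 0.122 ] gap 0.0341 F [-0.5 -0.2  0.6] ff 35.000075697898865
lifted t 14.0 p [0.4337 0.2932 0.3207] gap 0.0343 F [ 0.3  0.3 -4.3] ff 34.9961918592453
down t 17.5 p [0.5832 0.1303 0.1386] gap 0.0337 F [-0.1 -0.3 -2.8] ff 34.995914697647095
free t 19.3 p [0.5827 0.1305 0.1996] gap 0.0878 F [ 0.1  0.1 -1.4] ff 0.0
grip 105 t 22.5 p [ 0.4254 -0.0174  0.095 ] gap 0.0324 F [-0.3 -0.4 -0.7] ff 34.978097677230835
lifted t 23.9 p [ 0.4247 -0.0174  0.2939] gap 0.0324 F [ 0.5 -0.2 -1.9] ff 34.97557282447815
down t 26.7 p [0.5887 0.0307 0.1116] gap 0.0325 F [ 0.3  0.1 -1.5] ff 34.975701570510864
free t 28.6 p [0.5882 0.031  0.1746] gap 0.0878 F [ 0.4 -0.2  0.3] ff 0.0
grip 150 t 31.4 p [ 0.4576 -0.1837  0.138 ] gap 0.0339 F [ 0.1 -0.5  1.9] ff 34.99100089073181
lifted t 32.9 p [ 0.4571 -0.1835  0.3368] gap 0.0337 F [-0.7  0.9 -3.4] ff 34.97593939304352
down t 37.7 p [0.5775 0.23   0.1546] gap 0.0342 F [-0.4  0.3 -2.4] ff 34.97540831565857
free t 39.5 p [0.5769 0.23   0.2194] gap 0.088 F [-0.2  0.1  0. ] ff 0.0
end t 40.8 p [0.4005 0.0009 0.3594] gap 0.0876 F [ 0.4  0.5 -1.4] ff 0.0
```

View pics/b.png

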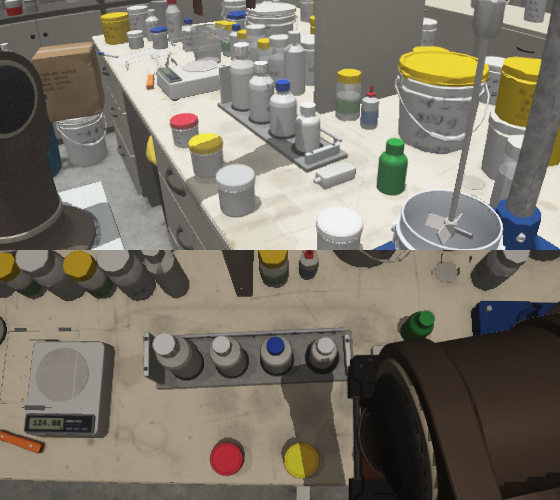

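All four stand in order on the rack, with caps in the full top image at about (165,175), (222,173), (275,175) and (322,178). I check centring and height from both views.

Run:
```python
from h import *
import pickle
T=pickle.load(open('b_top.pkl','rb'));S=pickle.load(open('b_scene.pkl','rb'))
for k,a,b in (('175',(164,175),(239,127)),('150',(221,173),(261,146)),('130',(275,174),(283,164)),('105',(322,176),(308,186))):
    A=blob(T,*a,22);p=onz(T,*A[:2],B[k][2]+.015)
    print(k,np.round(A,1),'top',np.round(p,4),'off',np.round((p[:2]-PAD[k])*1e3,1))
    try:
        C=blob(S,*b,22);q,g=tri(ray(T,*A[:2]),ray(S,*C[:2]));print('   tri',np.round(C,1),np.round(q,4),round(g,4))
    except Exception as e: print('   no scene blob')
```

```text
175 [163.3 173.2  19.6  20.7] top [0.5721 0.3293 0.19  ] off [ 0.4 -0.2]
   tri [237.  125.2   4.    9. ] [0.5675 0.3316 0.188 ] 0.0106
150 [220.5 173.9  15.2  16.1] top [0.578 0.23  0.165] off [ 0.7 -0. ]
   tri [228.  172.   81.4 148.4] [0.5472 0.2541 0.0985] 0.0973
130 [274.8 174.4  15.3  16.2] top [0.5831 0.1299 0.145 ] off [-0.  -0.5]
   tri [282.2 165.3   8.   14.5] [0.5845 0.1308 0.1346] 0.0026
105 [325.6 174.7  14.1  15.4] top [0.5898 0.0309 0.12  ] off [1.2 0.1]
   tri [307.  177.9  15.9  20.2] [0.5867 0.0319 0.1358] 0.0022
```

The top view puts every cap within about 1.2 mm of its pad centre. My scene-view seeds were poor, so the two-view heights there are unreliable. The placing logs and the picture show all four standing on their pads, so I hand in.

```bash
python3 -c "
from rig import *
print(hand_in())"
```

```text
the job is handed in; nothing more can be done
None
```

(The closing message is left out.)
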